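Shut a cabinet door on its new roller catch and pull-test the catch

TASK

The small wall cabinet clamped on its back on the bench has just been given a roller catch. Swing its door down and press it fully home so that the catch snaps; then prove the catch by pulling straight up on the knob with a steady 12 N for two seconds, never over 18 N, and let go with the door pressed fully home again. Leave the screwdriver, mallet and screw tray where they lie.

Things in the scene. Friction and masses are not known exactly. Their poses are not given: they have to be found in the camera images.
- cabinet: Pale wood wall cabinet, 260 x 240 mm, 110 mm high, clamped on its back on the bench by two steel holdfasts that rise to 102 mm beside it, 190 mm either side of its middle line. Cannot move. Origin at the centre of its underside; x points from the near edge (catch side) to the hinge side, y along the hinge axis, z up.
- door (a joint): Angle of the door in rad: 0 fully shut (stopped by the cabinet), growing as its near edge rises. Stiff hinge: the door (0.33 kg) stays where it is left (friction 2.4 N at the knob). Closing, the catch resists from about 0.08 rad, most near 0.04 (10 to 16 N at the knob), then snaps. Catches are set differently: a shut door lifts freely 0 to 4 mm at the knob before the catch takes hold; it lets go at about 22 N.
- hinge (a point): Middle of the hinge axis, at the far top edge of the cabinet, 112 mm above the bench; the door's inner face lies in the plane of this axis and the outer face is 14 mm further out. Axes as for the knob (they turn with the door).
- near_edge (a point): Middle of the door's near (free) edge, on the outer face (14 mm from the inner face), 262 mm from the hinge axis. The door is 240 mm wide, its frame 45 mm wide and 14 mm thick, the panel inside it sunk 5 mm. Axes as for the knob.
- screwdriver: Bystander: a screwdriver lying on the bench to the left (+y side) of the cabinet. Origin under its middle.
- mallet: Bystander: a wooden joiner's mallet lying on the bench to the right (-y side) of the cabinet, 260 mm long, 110 mm head, 60 mm high. Origin under its middle.
- tray: Bystander: an open steel tray of brass screws, 110 x 80 mm, 30 mm high, on the bench to the left (+y side) of the cabinet. Origin at the centre of its underside.
- knob_centre (a point): Centre of the round dark wooden knob on the outside of the door, half-way up it: 32 mm tall, neck 20 mm, head 32 mm across (widest 20 to 26 mm above the door's face). It stands square on the door's outer face, 239.5 mm from the hinge axis, on the middle line of the 45 mm wide near rail, straight above the catch. Axes: x across the door toward the hinge, y along the hinge axis, z out of the door's outer face.
- knob (a joint): How far the knob has come out on the soft washer under it, m: 0 at rest or pressed, about 0.00005 m per newton of outward pull (too small to read well from poses: feel the force instead).

How it is judged:
By the outcome, as a careful person would: the job done as asked, in the order asked, and still so for the second after the job is handed in, with the robot touching nothing.
It also fails if it takes over 64 s, if anything falls off the work surface, if the arm or the gripper's body presses on something with over 40 N, if the wrist force passes 120 N, or if a joint passes its speed limit or range.

ROBOT

A 6-joint arm with a two-finger parallel gripper is mounted at the origin on the work surface. World frame = base frame: x ahead of the robot, y to its left, z up, the work surface at z = 0. Lengths are in m, angles in degrees, forces in N, time in s.
With the tool pointing down it reaches from about 0.375 to 0.9 m from the base axis. Payload 3.1 kg.
Tool frame: the origin (TCP) lies midway between the tips of the shut fingers; the grasp point (between the pads) lies 19 mm behind it; z points along the fingers, y is the direction in which the jaws open and shut (so a half turn about z gives the same grasp; the last joint's range is limited). The gripper opens to 87 mm and grips with 3 to 60 N. Pads are 19 mm wide; open, the fingers measure 117 mm over their backs; the gripper's body (75 mm by 190 mm) begins 51 mm behind the grasp point.
Start: joints at [60.075, 30.224, 82.088, -0, 67.689, -10.227], TCP at [0.211, 0.588, 0.183] pointing down, gripper open.
Joint ranges: [-176.69, 176.69], [-43.24, 126.21], [12.49, 139.97], [-82, 262], [0, 151.66], [-163.58, 163.58]. Speed limits (degrees/s): [159.86, 159.86, 180, 180, 180, 180].

INTERFACE

Orientations are given as a 3x3 rotation matrix whose columns are the frame's x, y, z axes.
In Python, from rig import bot, capture, get_calibration gives the robot as it stands.
- The arm moves only by the tool play_rows, never from a script. Its arguments are lists of equal length, an entry for each row: "fingers": the closure in counts, from 0 (fully open) to 255 (shut); "linear": the shift along the tool's x, y, z in mm, a list of three; "rot": the turn, a rotation vector about the tool's x, y, z in degrees, a list of three. A call has 1 to 20 rows; each row is the pose to reach, as a shift and turn from the pose commanded when the call began, along the tool's axes at that moment; what a row does not reach only later rows make up. A row lasts 1/10 s, in which the tool goes at most 50 mm and 8.59 degrees, less where a joint would pass 70% of its speed; a pose out of reach is approached as far as the arm can. A call with a gripper value outside its range is refused whole. The fingers move at their own pace and stop on an object; the grip force is fixed at half the most. Time passes only in rows, so rows that repeat a pose let the fingers close. It gives the time, the measured TCP pose, the force and the opening at its end, in the units of the state.
- bot.read_state(): the state, without advancing time (a new reading comes with each control period).
- capture(name): name is "scene" or "top" or "wrist"; returns the picture (384x512x3 uint8, red, green, blue); there is no depth.
- get_calibration(name): a dict with "vfov" (degrees; the focal length in pixels is half the picture's height over the tangent of half this angle, whatever the lens; pixels are square), "cx", "cy" (the principal point, pixels), "dist" ([k1, k2, p1, p2, k3] as OpenCV has them; the pictures are not rectified), "camera_from_world" (4x4, takes a point from world to camera coordinates). Camera axes: x right, y down, z forward; pixel columns grow to the right and rows downward; lengths in m; the calibration is good to about 2 mm. A picture is of the moment at which its call begins: read the wrist's pose just before it. get_calibration takes no time and is no camera call; for the wrist camera it gives the pose at the moment of the call.
- bot.hand_in(): hands the job in, once; it reports no verdict.
The state is a dict: "time_s": time; "joint_positions": joint angles; "qvel": joint speeds; "tau": joint torques, N m; "position": TCP position; "tcp_rot": TCP orientation; "force": force on the tool from outside, world axes, zero at the start; "moment": the same for the moment, N m; "opening": opening from 0.0 (shut) to 1.0 (fully open).
Only numpy, scipy, OpenCV 4.12 (cv2) and the standard library are available. Lean on these libraries where they do the work, as an engineer would, in place of code of your own. Each camera call takes 0.05 s, during which the arm holds its last target.

## Working session

There is one attempt and no reset: what is moved stays moved. The work goes in short steps, Python scripts to look and compute and a tool call to move; the robot and the scene stay as the last step left them, time stands still between calls to the robot, and variables do not carry over. Pictures are saved under pics/ and viewed, and the job is handed in when it is done.

Besides the shell and the picture viewer there is one more tool, called by a JSON object that holds its "fn" and its "kwargs", one argument or row to a line. play_rows: Moves the arm, as the interface text tells. Its arguments: {"type":"object","properties":{"fingers":{"type":"array"},"linear":{"type":"array"},"rot":{"type":"array"}},"required":["fingers","linear","rot"]}

```bash
ls; mkdir -p pics
python3 - <<'E'
from rig import bot,capture,get_calibration
import cv2
s=bot.read_state(); print(s)
for n in ("scene","top","wrist"):
    c=get_calibration(n); print(n,c)
    im=capture(n); cv2.imwrite(f"pics/{n}0.png",im[:,:,::-1])
E
```

```text
pics
{'time_s': 0.0, 'joint_positions': array([ 6.00760032e+01,  3.02788708e+01,  8.21586693e+01, -2.22151509e-03,
        6.76875169e+01, -1.02269849e+01]), 'qvel': array([-0.05443332,  0.04132162,  0.04459779,  0.05041262, -0.00761881,
        0.03741985]), 'tau': array([-1.41882123e-03, -4.40051830e+01, -1.76586503e+01,  6.31136843e-02,
        5.82150940e-02, -1.58931866e-04]), 'position': array([0.2102122 , 0.5877028 , 0.18196007]), 'tcp_rot': array([[-9.41492912e-01,  3.37031123e-01, -1.05773076e-03],
       [ 3.37032598e-01,  9.41491042e-01, -1.90957341e-03],
       [ 3.52258368e-04, -2.15433958e-03, -9.99997617e-01]]), 'force': array([-0.38378   ,  0.00895029, -0.2291378 ]), 'moment': array([ 0.04630856, -0.02339621, -0.02117751]), 'opening': 1.0008394782785788}
scene {'vfov': 54.35705236361185, 'cx': 256.60317685481107, 'cy': 190.97575088221396, 'dist': array([-0.07539923,  0.        ,  0.        ,  0.        ,  0.        ]), 'camera_from_world': array([[-0.47907654, -0.87776908, -0.0026662 ,  0.32028823],
       [-0.8337791 ,  0.45601266, -0.31123122,  0.51525929],
       [
[... 282 characters left out ...]
'camera_from_world': array([[ 0.00683191, -0.99989709, -0.01261504,  0.02987831],
       [-0.99667999, -0.00578532, -0.08121285,  0.59726502],
       [ 0.08113152,  0.013128  , -0.99661694,  0.86641983],
       [ 0.        ,  0.        ,  0.        ,  1.        ]])}
wrist {'vfov': 69.22527647644334, 'cx': 259.0635798225318, 'cy': 191.52110871913308, 'dist': array([-0.06248132,  0.        ,  0.        ,  0.        ,  0.        ]), 'camera_from_world': array([[ 0.33696755,  0.94151541, -0.00126606, -0.62553155],
       [ 0.90458492, -0.32337665,  0.2777655 , -0.03447086],
       [ 0.26111108, -0.09474321, -0.96064808,  0.39181873],
       [ 0.        ,  0.        ,  0.        ,  1.        ]])}
```

View pics/scene0.png

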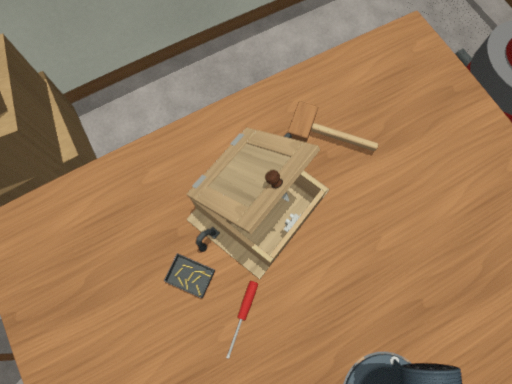

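View pics/top0.png

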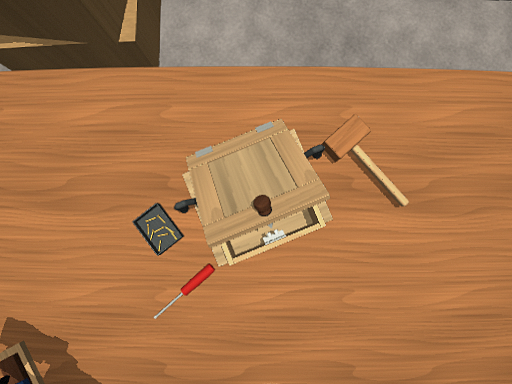

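View pics/wrist0.png

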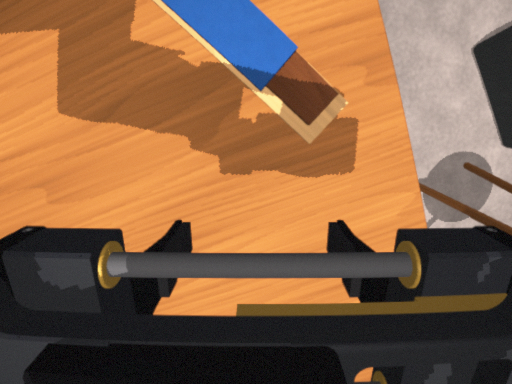

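The scene view shows the cabinet around (258,200) with its door partly open and the knob at (273,179). In the top view the knob is at (262,205), the hinges at (204,152) and (264,127), and the catch at (273,236). I'll enlarge both to pick points.

Run:
```python
import cv2
a=cv2.imread("pics/scene0.png")[120:285,155:345]; b=cv2.imread("pics/top0.png")[105:275,120:345]
cv2.imwrite("pics/s1.png",cv2.resize(a,None,fx=3.5,fy=3.5,interpolation=cv2.INTER_CUBIC))
cv2.imwrite("pics/t1.png",cv2.resize(b,None,fx=3.5,fy=3.5,interpolation=cv2.INTER_CUBIC))
```

```text
(no output)
```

View pics/s1.png

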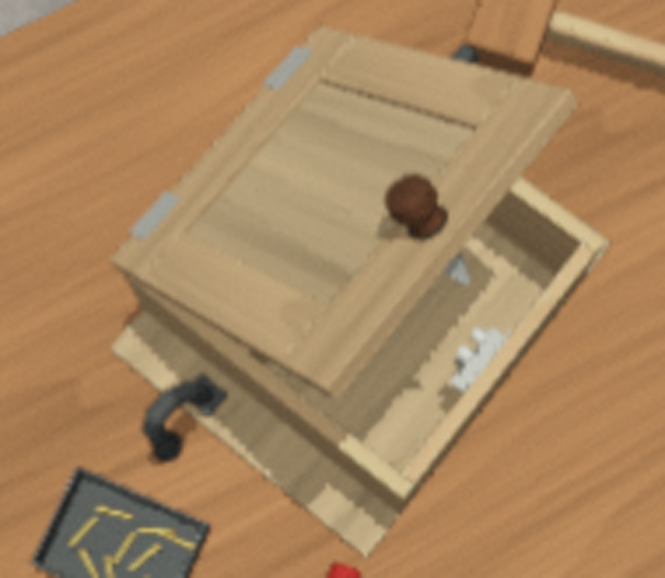

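View pics/t1.png

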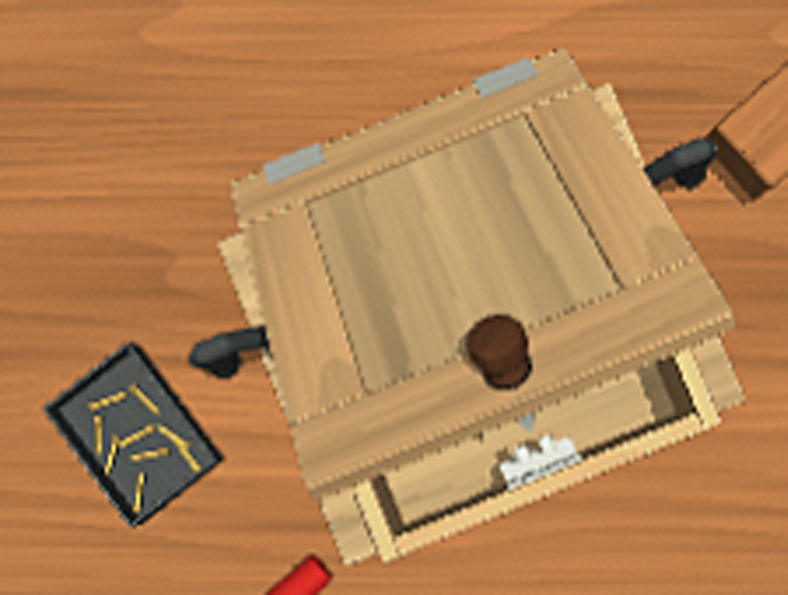

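```bash
cat > h.py <<'E'
import numpy as np,cv2
from rig import get_calibration
def ray(c,uv):
    f=192/np.tan(np.radians(c['vfov']/2)); K=np.array([[f,0,c['cx']],[0,f,c['cy']],[0,0,1]])
    p=cv2.undistortPoints(np.array([[uv]],float),K,np.array(c['dist']))[0,0]
    T=c['camera_from_world'];R=T[:3,:3];o=-R.T@T[:3,3];d=R.T@np.array([p[0],p[1],1]);return o,d/np.linalg.norm(d)
def tri(rays):
    A=sum(np.eye(3)-np.outer(d,d) for o,d in rays);b=sum((np.eye(3)-np.outer(d,d))@o for o,d in rays)
    x=np.linalg.solve(A,b);return x,[np.linalg.norm(np.cross(x-o,d))*1e3 for o,d in rays]
def plane(r,z): o,d=r;return o+d*(z-o[2])/d[2]
def proj(c,X):
    f=192/np.tan(np.radians(c['vfov']/2)); K=np.array([[f,0,c['cx']],[0,f,c['cy']],[0,0,1]])
    T=c['camera_from_world'];return cv2.projectPoints(np.array([X],float),cv2.Rodrigues(T[:3,:3])[0],T[:3,3],K,np.array(c['dist']))[0][0,0]
E
python3 - <<'E'
from h import *
S=get_calibration("scene");T=get_calibration("top")
zs=lambda u,v:(155+(u+.5)/3.5-.5,120+(v+.5)/3.5-.5)
zt=lambda u,v:(120+(u+.5)/3.5-.5,105+(v+.5)/3.5-.5)
np.set_printoptions(precision=4,suppress=True)
P={'cabR':((607,243),(717,425)),'cabL':((405,498),(388,558)),'hR':((320,28),(565,50)),'hL':((115,262),(233,182)),
'hingeR':((288,67),(505,77)),'hingeL':((155,215),(294,162)),'knobTop':((410,200),(500,338)),'knobbase':((428,220),(508,368)),'doorR':((573,92),(733,310)),'doorL':((330,388),(313,492))}
for k,(a,b) in P.items():
    print(k,*tri([ray(S,zs(*a)),ray(T,zt(*b))]))
E
```

```text
cabR [ 0.5142 -0.1217  0.1156] [np.float64(1.3635679857012561), np.float64(1.363567985701183)]
cabL [0.4255 0.0944 0.0987] [np.float64(0.19694680273102105), np.float64(0.19694680273091184)]
hR [ 0.7621 -0.0202  0.1251] [np.float64(0.6593025634129752), np.float64(0.6593025634129173)]
hL [0.6725 0.1982 0.1177] [np.float64(1.5193060469109676), np.float64(1.51930604691111)]
hingeR [0.7398 0.019  0.137 ] [np.float64(0.03578491602423195), np.float64(0.035784916024321184)]
hingeL [0.6843 0.1564 0.1316] [np.float64(0.024015645357814093), np.float64(0.024015645357907258)]
knobTop [0.5615 0.0213 0.2784] [np.float64(0.10688428903147258), np.float64(0.10688428903152832)]
knobbase [0.5462 0.0172 0.2748] [np.float64(0.08849617577444935), np.float64(0.0884961757743331)]
doorR [ 0.5762 -0.1015  0.2776] [np.float64(1.3517514206979255), np.float64(1.3517514206979655)]
doorL [0.4818 0.1177 0.2834] [np.float64(0.7311987876250278), np.float64(0.7311987876251523)]
```

```bash
cat >> h.py <<'E'
from rig import bot
from scipy.spatial.transform import Rotation as Ro
PAR=dict(H=np.array([0.710,0.0855,0.112]),yaw=22.4)
def axes(th,yaw=None):
    a=np.radians(PAR['yaw'] if yaw is None else yaw);t=np.radians(th)
    xc=np.array([np.cos(a),np.sin(a),0]);yc=np.array([-np.sin(a),np.cos(a),0]);z=np.array([0,0,1.])
    r=-xc*np.cos(t)+z*np.sin(t);n=xc*np.sin(t)+z*np.cos(t);return r,yc,n
def pose(th,rad,out,tilt=None):
    r,yc,n=axes(th);p=PAR['H']+rad*r+out*n
    r2,_,n2=axes(th if tilt is None else tilt)
    return p,np.column_stack([r2,yc,-n2])
def rel(p,R,p0,R0):
    return np.round(1e3*R0.T@(p-p0),1),np.round(Ro.from_matrix(R0.T@R).as_rotvec(degrees=True),2)
np.set_printoptions(precision=4,suppress=True)
E
python3 - <<'E'
from h import *
s=bot.read_state()
p,R=pose(36,.2395,.014+.15,25); print(p)
print(rel(p,R,s['position'],s['tcp_rot']))
E
```

```text
[0.62   0.0484 0.3855]
(array([-567.5, -370.2, -202.8]), array([  9.1 ,  23.81, -41.43]))
```

{"fn": "play_rows", "kwargs": {
  "fingers": [0,0,0,0,0,0,0,0,0,0,0,0,0,0,0,0,0,0,0,0],
  "linear": [
    [0,0,-50],
    [-20,-10,-100],
    [-50,-30,-150],
    [-90,-60,-190],
    [-130,-85,-200],
    [-170,-110,-203],
    [-210,-137,-203],
    [-250,-163,-203],
    [-290,-190,-203],
    [-330,-215,-203],
    [-370,-241,-203],
    [-410,-267,-203],
    [-450,-294,-203],
    [-490,-320,-203],
    [-530,-346,-203],
    [-567,-370,-203],
    [-567,-370,-203],
    [-567,-370,-203],
    [-567,-370,-203],
    [-567,-370,-203]
  ],
  "rot": [
    [0,0,0],
    [0,0,0],
    [1,2,-4],
    [1,4,-7],
    [2,5,-10],
    [2,7,-13],
    [3,9,-16],
    [4,11,-19],
    [5,13,-22],
    [5,14,-25],
    [6,16,-28],
    [7,18,-31],
    [7,20,-34],
    [8,21,-37],
    [9,23,-40],
    [9,24,-41.4],
    [9,24,-41.4],
    [9,24,-41.4],
    [9,24,-41.4],
    [9,24,-41.4]
  ]
}}

```text
time_s: 2.15
position: [0.619, 0.0503, 0.3867]
tcp_rot: [[-0.837, -0.382, -0.392], [-0.347, 0.924, -0.158], [0.423, 0.004, -0.906]]
force: [-0.2, 0.3, 0.5]
opening: 0.997
```

Run:
```python
from h import *
from rig import capture
import json
s=bot.read_state();print(s['time_s'],s['position'],s['tcp_rot'],s['joint_positions'],s['force'])
c=get_calibration("wrist");im=capture("wrist")
np.savez("w1.npz",**{k:np.array(v) for k,v in c.items()})
cv2.imwrite("pics/w1.png",cv2.resize(im[:,:,::-1],None,fx=1.5,fy=1.5,interpolation=cv2.INTER_CUBIC))
```

```text
2.15 [0.619  0.0503 0.3867] [[-0.8369 -0.3817 -0.3923]
 [-0.3473  0.9243 -0.1585]
 [ 0.4231  0.0036 -0.9061]] [  -0.4583   36.3365   44.2478  -11.0183  122.2767 -116.9566] [-0.1564  0.3282  0.4837]
```

View pics/w1.png

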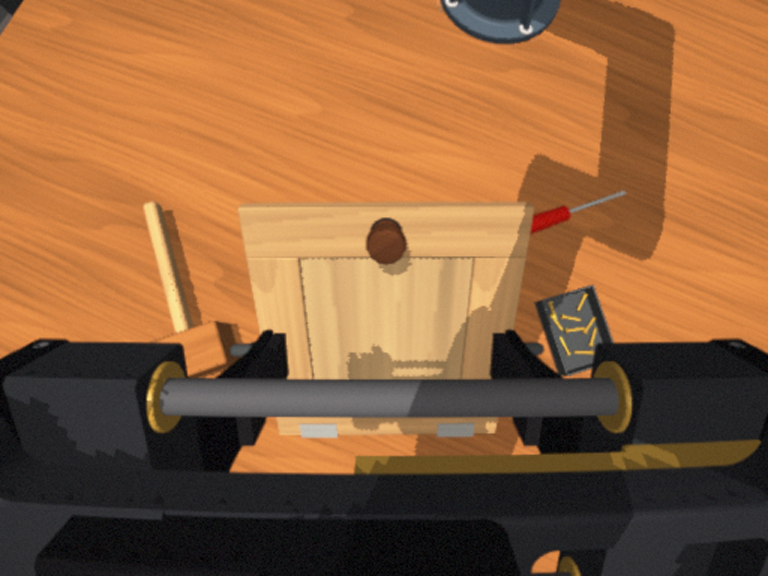

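The wrist view shows the knob at (257,160) in original pixels, the door's near corners at (159,138) and (354,136), and the hinge plates at (213,287) and (304,287). Next I'll triangulate across the views.

Run:
```python
from h import *
S=get_calibration("scene");T=get_calibration("top");W=dict(np.load("w1.npz"));
zs=lambda u,v:(155+(u+.5)/3.5-.5,120+(v+.5)/3.5-.5)
zt=lambda u,v:(120+(u+.5)/3.5-.5,105+(v+.5)/3.5-.5)
zw=lambda u,v:((u+.5)/1.5-.5,(v+.5)/1.5-.5)
P={'hR':((288,67),(505,77),(320,431)),'hL':((155,215),(294,162),(456,431)),
'knobhead':((410,198),(498,336),(385,238)),'doorR':((575,95),(733,320),(239,207)),'doorL':((330,388),(313,492),(532,204)),'railR':((513,80),(694,262),(246,258)),'railL':((293,357),(299,421),(525,258))}
for k,(a,b,c) in P.items():
    x,e=tri([ray(S,zs(*a)),ray(T,zt(*b)),ray(W,zw(*c))]);print(k,x,np.round(e,1), tri([ray(S,zs(*a)),ray(T,zt(*b))])[0])
for th in (33,35,37,39):
    r,yc,n=axes(th)
    print(th)
    for nm,(ra,ou,y) in {'doorRout':(.262,.014,-.12),'doorRin':(.262,0,-.12),'doorLout':(.262,.014,.12),'doorLin':(.262,0,.12),'railR':(.217,.014,-.12),'head':(.2395,.014+.027,0)}.items():
        X=PAR['H']+ra*r+ou*n+y*yc
        a=proj(S,X);b=proj(T,X);c=proj(W,X)
        print(nm,(a-[155,120]+.5)*3.5-.5,(b-[120,105]+.5)*3.5-.5,(c+.5)*1.5-.5)
```

```text
hR [0.7409 0.0198 0.1347] [1.3 1.  2.2] [0.7398 0.019  0.137 ]
hL [0.6844 0.1571 0.1333] [1.  1.1 2. ] [0.6843 0.1564 0.1316]
knobhead [0.5585 0.0232 0.2966] [1.9 3.1 1.8] [0.562  0.0219 0.282 ]
doorR [ 0.5726 -0.1011  0.278 ] [1.3 1.1 0.8] [ 0.5709 -0.0993  0.2853]
doorL [0.4818 0.1183 0.2851] [0.2 1.5 1.4] [0.4818 0.1177 0.2834]
railR [ 0.6068 -0.0831  0.2571] [2.1 2.2 2.1] [ 0.6054 -0.0815  0.2603]
railL [0.5165 0.1301 0.26  ] [4.2 1.6 4.9] [0.5161 0.1279 0.2568]
33
doorRout [588.4847 117.2896] [740.2771 344.3855] [244.5551 195.1456]
doorRin [595.2038 131.814 ] [741.4689 358.5916] [249.5154 191.8787]
doorLout [346.1697 413.0682] [320.3261 514.9792] [525.33   195.7078]
doorLin [356.4562 424.9644] [328.7133 526.3606] [520.5581 192.4282]
railR [535.0596  99.0039] [704.9864 283.5965] [251.1259 245.2875]
head [428.9411 220.7803] [507.3791 370.1101] [384.8609 229.3108]
35
doorRout [583.2102 107.3575] [738.9402 333.9316] [241.226  198.1805]
doorRin [590.6381 122.2985] [740.5663 349.1448] [246.3385 194.1698]
doorLout [338.5904 404.6727] [314.4167 506.3067] [528.53   198.7496]
doorLin [349
[... 302 characters left out ...]
482] [243.0668 196.9429]
doorLout [330.557  395.9397] [308.2606 496.9586] [531.8171 202.3159]
doorLin [342.2638 408.915 ] [317.4313 510.4145] [526.7592 197.5074]
railR [525.4849  82.7351] [701.8869 265.2927] [246.1459 252.4825]
head [414.0567 202.0591] [498.7883 347.7679] [384.7366 239.6055]
39
doorRout [571.2845  86.7812] [735.3783 311.082 ] [234.2944 205.8547]
doorRin [580.1283 102.486 ] [737.9058 328.3027] [239.7022 200.2253]
doorLout [322.0771 386.8808] [301.8644 486.9346] [535.1884 206.4351]
doorLin [334.4809 400.3728] [311.4146 501.4344] [529.9926 200.7963]
railR [520.1864  74.3691] [699.9985 255.4507] [243.6014 256.6994]
head [406.0523 192.4167] [494.1511 335.7707] [384.672  245.5926]
```

Run:
```python
from h import *
s=bot.read_state()
p,R=pose(38,.2395,.014+.05); print(p,rel(p,R,s['position'],s['tcp_rot']))
p,R=pose(38,.2395,.014+.015); print(p,rel(p,R,s['position'],s['tcp_rot']))
```

```text
[0.5719 0.0286 0.3099] (array([14.4, -2.4, 91.7]), array([ 0.14, 12.99,  0.15]))
[0.552  0.0204 0.2823] (array([ 22.3,  -2.4, 125.8]), array([ 0.14, 12.99,  0.15]))
```

{"fn": "play_rows", "kwargs": {
  "fingers": [0,0,0,0,0,0,0,0,0,0],
  "linear": [
    [5,-1,30],
    [10,-2,60],
    [14.5,-2.4,92],
    [14.5,-2.4,92],
    [17,-2.4,102],
    [19,-2.4,112],
    [21,-2.4,120],
    [22.3,-2.4,126],
    [22.3,-2.4,126],
    [22.3,-2.4,126]
  ],
  "rot": [
    [0,4,0],
    [0,8,0],
    [0,13,0],
    [0,13,0],
    [0,13,0],
    [0,13,0],
    [0,13,0],
    [0,13,0],
    [0,13,0],
    [0,13,0]
  ]
}}

```text
time_s: 3.2
position: [0.5528, 0.0192, 0.2819]
tcp_rot: [[-0.728, -0.38, -0.57], [-0.301, 0.925, -0.232], [0.615, 0.003, -0.788]]
force: [0.0, 0.9, 0.0]
opening: 0.998
```

Run:
```python
from h import *
from rig import capture
s=bot.read_state();print(s['time_s'],s['position'],s['tcp_rot'],s['joint_positions'],s['force'])
for n in("wrist","scene"):
    im=capture(n)
    if n=="scene": im=cv2.resize(im[100:290,140:360],None,fx=3,fy=3,interpolation=cv2.INTER_CUBIC)
    cv2.imwrite(f"pics/{n}2.png",im[:,:,::-1])
```

```text
3.2 [0.5528 0.0192 0.2819] [[-0.7283 -0.3802 -0.5701]
 [-0.3014  0.9249 -0.2317]
 [ 0.6154  0.0031 -0.7882]] [  -0.9047   39.9403   58.6185  -15.5734  116.2803 -115.8405] [0.036  0.9279 0.0036]
```

View pics/wrist2.png

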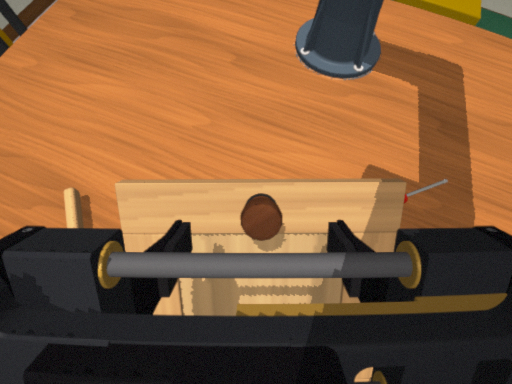

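View pics/scene2.png

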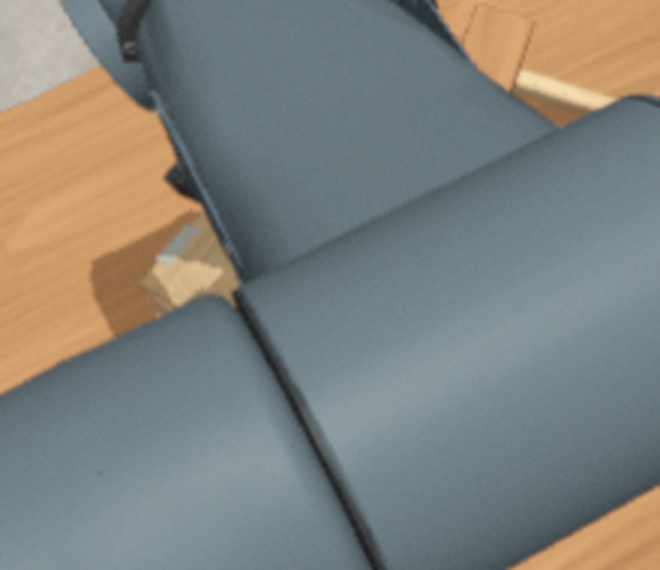

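The fingers straddle the knob: the knob is at (262,217) and the finger midline is at about column 259. I'll check the alignment across the door by projecting the TCP, then plan the arc.

Run:
```python
from h import *
s=bot.read_state();W=get_calibration("wrist");p0,R0=s['position'],s['tcp_rot']
for X in ((0,0,0),(0,0,.015),(0,.045,0),(0,-.045,0)): print(X,proj(W,p0+R0@np.array(X)))
# where knob head centre and near edge seen -> tool coordinates at expected depth
for nm,uv,d in (('knobhead',(262,217),15-29),('edge',(258,181),15)):
    o,dd=ray(W,uv);o=R0.T@(o-p0)*1e3;dd=R0.T@dd
    for q in (d-4,d,d+4): print(nm,q,o+dd*(q-o[2])/dd[2])
for th in (36,30,24,18,12,8,6,5,4,3,2,1,0,-1):
    p,R=pose(th,.2395,.014+.0);print(th,rel(p,R,p0,R0))
```

```text
(0, 0, 0) [258.1111 212.4256]
(0, 0, 0.015) [258.1679 206.0989]
(0, 0.045, 0) [315.7086 212.3836]
(0, -0.045, 0) [200.524  212.3549]
knobhead -18 [  3.24     2.8353 -18.    ]
knobhead -14 [  1.6721   2.8815 -14.    ]
knobhead -10 [  0.1041   2.9277 -10.    ]
edge 11 [22.4748 -0.1077 11.    ]
edge 15 [21.4773 -0.1226 15.    ]
edge 19 [20.4798 -0.1375 19.    ]
36 (array([ 1. ,  1.4, 23.1]), array([ 0.18, -1.99,  0.06]))
30 (array([ 0.2,  1.3, 48.2]), array([ 0.18, -7.99,  0.05]))
24 (array([-3.1,  1.2, 73.1]), array([  0.18, -13.99,   0.04]))
18 (array([-9. ,  1.2, 97.5]), array([  0.18, -19.99,   0.03]))
12 (array([-17.5,   1.1, 121.2]), array([  0.19, -25.99,   0.02]))
8 (array([-24.5,   1. , 136.4]), array([  0.19, -29.99,   0.02]))
6 (array([-28.3,   1. , 143.8]), array([  0.19, -31.99,   0.01]))
5 (array([-30.4,   1. , 147.5]), array([  0.19, -32.99,   0.01]))
4 (array([-32.5,   1. , 151.1]), array([  0.19, -33.99,   0.01]))
3 (array([-34.7,   1. , 154.7]), array([  0.19, -34.99,   0.01]))
2 (array([-36.9,   0.9, 158.2]), array([  0.19, -35.99,   0.01]))
1 (array([-39.2,   0.9, 161.7]), array([  0.19, -36.99,   0.01]))
0 (array([-41.5,   0.9, 165.2]), array([  0.19, -37.99,   0.  ]))
-1 (array([-43.9,   0.9, 168.6]), array([  0.19, -38.99,   0.  ]))
```

{"fn": "play_rows", "kwargs": {
  "fingers": [0,0,0,0,0,0,0,0,0,0,0,0,0],
  "linear": [
    [0.5,2.5,10],
    [1,2.5,18],
    [1,2.5,23],
    [1,2.5,31],
    [0.5,2.5,40],
    [0,2.5,48],
    [-1,2.5,61],
    [-3,2.5,73],
    [-6,2.5,85],
    [-9,2.5,97.5],
    [-13,2.5,110],
    [-17.5,2.5,121],
    [-17.5,2.5,121]
  ],
  "rot": [
    [0,0,0],
    [0,-1,0],
    [0,-2,0],
    [0,-4,0],
    [0,-6,0],
    [0,-8,0],
    [0,-11,0],
    [0,-14,0],
    [0,-17,0],
    [0,-20,0],
    [0,-23,0],
    [0,-26,0],
    [0,-26,0]
  ]
}}

```text
time_s: 4.6
position: [0.4926, -0.0016, 0.1751]
tcp_rot: [[-0.904, -0.379, -0.198], [-0.371, 0.925, -0.076], [0.211, 0.005, -0.977]]
force: [0.0, 0.1, -0.1]
opening: 1.0
```

Run:
```python
from h import *
from rig import capture
s=bot.read_state();print(s['time_s'],s['position'],s['tcp_rot'],s['joint_positions'],s['force'])
cv2.imwrite(f"pics/w3.png",capture("wrist")[:,:,::-1])
```

```text
4.6 [ 0.4926 -0.0016  0.1751] [[-0.9041 -0.3788 -0.1976]
 [-0.3712  0.9255 -0.0755]
 [ 0.2115  0.0051 -0.9774]] [  -8.9089   26.4222   92.3236   -6.3509   71.992  -118.6674] [ 0.0389  0.0802 -0.0995]
```

View pics/w3.png

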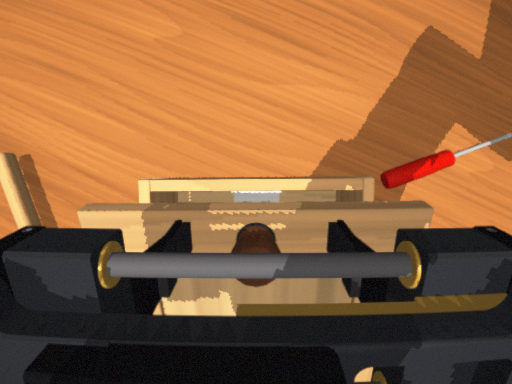

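Force is near zero, yet the door edge at (80..432, 207) looks closer than I expected. I'll check its angle before going on.

Run:
```python
from h import *
from rig import capture
s=bot.read_state();W=get_calibration("wrist");p0,R0=s['position'],s['tcp_rot']
r,yc,n=axes(0);xc=-r
for c1,c2 in (((80,206),(432,203)),((80,220),(432,218)),((139,180),(374,179))):
    o,a=ray(W,c1);_,b=ray(W,c2)
    # y-separation 240 : o+ta-(o+sb) = -.24*yc
    sol=np.linalg.lstsq(np.column_stack([a,-b]),-.24*yc,rcond=None)[0]
    for t,d in zip(sol,(a,b)):
        X=o+t*d-PAR['H'];print('x',X@xc,'y',X@yc,'z',X[2],'r',np.hypot(X@xc,X[2]),'ang',np.degrees(np.arctan2(X[2],-X@xc)))
X=p0-PAR['H'];print('tcp',X@xc,X@yc,X[2])
print('cam',o-PAR['H'],(o-PAR['H'])@xc)
for n in("top","scene"):
    im=capture(n)
    cv2.imwrite(f"pics/{n}3.png",im[:,:,::-1])
```

```text
x -0.24080138138169305 y -0.1196411066364757 z 0.09477366319945656 r 0.2587805103008641 ang 21.48341209827426
x -0.24227113541119516 y 0.12034976470991694 z 0.09459868712624118 r 0.2600850142923235 ang 21.32896432098507
x -0.2313024969128133 y -0.11966678377649106 z 0.09554344921933876 r 0.2502586577260223 ang 22.443909023685084
x -0.23205816710653848 y 0.12033076524165962 z 0.09541233020905536 r 0.2509073647320221 ang 22.350355395230814
x -0.2555599317054044 y -0.11981995756816033 z -0.0027594673969602163 r 0.25557482926451475 ang -0.6186403727389141
x -0.2560722163162551 y 0.12017894815051325 z -0.0027732803752169716 r 0.2560872332881093 ang -0.6204931220279882
tcp -0.23251337986469398 0.0016031393062793163 0.0636615884926517
cam [-0.2441 -0.099   0.2782] -0.2633958753490121
```

View pics/top3.png

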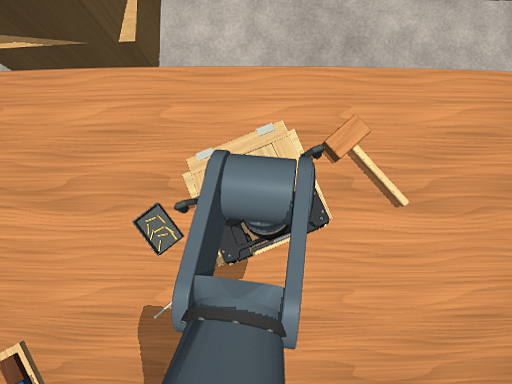

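View pics/scene3.png

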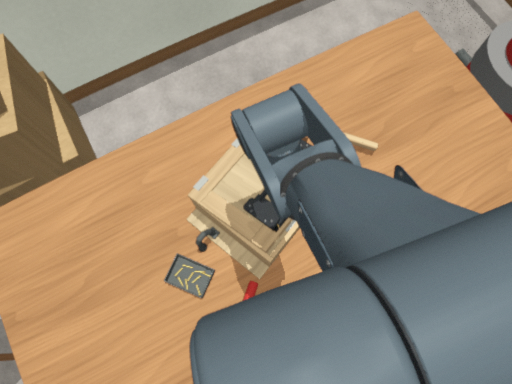

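The door did follow: it is now at about 18°. The open fingertips sit roughly 20 mm behind the shut-finger TCP. I'll continue the arc with force checks.

```bash
cat > arc.py <<'E'
from h import *
import sys
s=bot.read_state();p0,R0=s['position'],s['tcp_rot'];H=PAR['H'];_,yc,_=axes(0)
print(s['time_s'],s['force'],s['moment'])
for d in map(float,sys.argv[1:]):
    Q=Ro.from_rotvec(yc*np.radians(-d)).as_matrix()  # lower the door by d: check sign
    p=H+Q@(p0-H);print(d,p,rel(p,Q@R0,p0,R0))
E
python3 arc.py 2 4 6 8 10
```

```text
4.75 [0.4048 0.4726 0.5183] [ 0.0516 -0.0664 -0.023 ]
2.0 [ 0.4945 -0.0023  0.1679] (array([ 0.4, -0. ,  8.3]), array([-0.  , -2.  , -0.01]))
4.0 [ 0.4928 -0.003   0.1597] (array([ 0.4, -0. , 16.7]), array([-0.  , -4.  , -0.01]))
6.0 [ 0.4914 -0.0036  0.1515] (array([ 0.2, -0.1, 25. ]), array([-0.  , -6.  , -0.02]))
8.0 [ 0.4903 -0.0041  0.1433] (array([-0.3, -0.1, 33.4]), array([-0.01, -8.  , -0.02]))
10.0 [ 0.4894 -0.0044  0.135 ] (array([-1.1, -0.1, 41.7]), array([ -0.01, -10.  ,  -0.03]))
```

{"fn": "play_rows", "kwargs": {
  "fingers": [0,0,0,0,0],
  "linear": [
    [0.4,0,8.3],
    [0.4,0,16.7],
    [0.2,0,25],
    [-0.3,0,33.4],
    [-1,0,41.7]
  ],
  "rot": [
    [0,-2,0],
    [0,-4,0],
    [0,-6,0],
    [0,-8,0],
    [0,-10,0]
  ]
}}

```text
time_s: 5.25
position: [0.4897, -0.0042, 0.1346]
tcp_rot: [[-0.924, -0.381, -0.031], [-0.381, 0.925, -0.011], [0.033, 0.002, -0.999]]
force: [-0.3, 0.6, 0.1]
opening: 1.002
```

```bash
python3 arc.py 2 4 6 8
python3 - <<'E'
from h import *
from rig import capture
cv2.imwrite(f"pics/w4.png",capture("wrist")[:,:,::-1])
E
```

```text
5.25 [-0.2602  0.639   0.1065] [0.0847 0.0911 0.044 ]
2.0 [ 0.4892 -0.0044  0.1263] (array([ 0.4, -0. ,  8.3]), array([-0., -2., -0.]))
4.0 [ 0.4888 -0.0046  0.1179] (array([ 0.4, -0. , 16.7]), array([-0.  , -4.  , -0.01]))
6.0 [ 0.4888 -0.0046  0.1096] (array([ 0.2, -0.1, 25. ]), array([-0.  , -6.  , -0.01]))
8.0 [ 0.489  -0.0045  0.1013] (array([-0.3, -0.1, 33.3]), array([-0.  , -8.  , -0.02]))
```

View pics/w4.png

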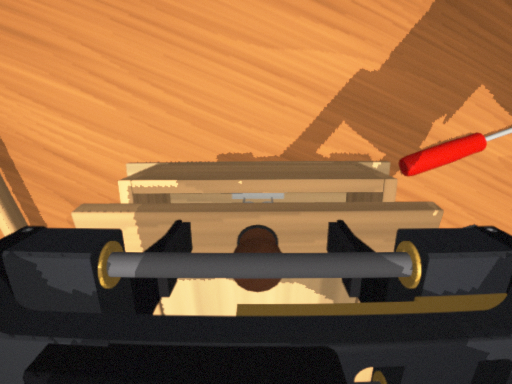

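```bash
cat > edge.py <<'E'
from h import *
import sys
v=list(map(float,sys.argv[1:5]))
s=bot.read_state();W=get_calibration("wrist");p0,R0=s['position'],s['tcp_rot']
r,yc,n=axes(0);xc=-r
o,a=ray(W,v[:2]);_,b=ray(W,v[2:])
sol=np.linalg.lstsq(np.column_stack([a,-b]),-.24*yc,rcond=None)[0]
for t,d in zip(sol,(a,b)):
    X=o+t*d;Y=X-PAR['H'];print('x',Y@xc,'z',Y[2],'r',np.hypot(Y@xc,Y[2]),'door ang',np.degrees(np.arctan2(Y[2],-Y@xc))-3.06,'tool',R0.T@(X-p0)*1e3)
E
python3 edge.py 73 206 441 204; cd pics;python3 -c "
import cv2
a=cv2.imread('w4.png')[150:310,60:460];cv2.imwrite('w4z.png',cv2.resize(a,None,fx=2,fy=2,interpolation=cv2.INTER_CUBIC))"
```

```text
x -0.25607407409247956 z 0.05846422693357266 r 0.26266327732148054 door ang 9.800756152882572 tool [  17.0226 -120.3027  -37.1126]
x -0.25688269869537034 z 0.05821805921253263 r 0.2633971588827229 door ang 9.709399913300157 tool [ 17.9247 119.69   -35.7075]
```

View pics/w4z.png

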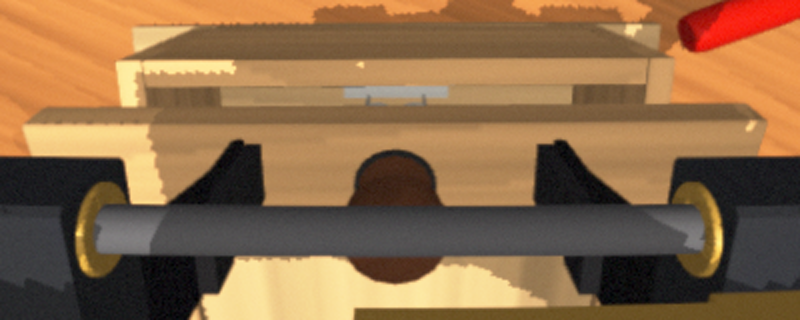

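The door edge is about 37 mm behind the nominal TCP, so either the open tips are well retracted or the knob is touching the palm. I'll back off and see how the tips look as they close.

{"fn": "play_rows", "kwargs": {
  "fingers": [0,0,130,130,130,130,130,130],
  "linear": [
    [0,0,-20],
    [0,0,-40],
    [0,0,-65],
    [0,0,-65],
    [0,0,-65],
    [0,0,-65],
    [0,0,-65],
    [0,0,-65]
  ],
  "rot": [
    [0,0,0],
    [0,0,0],
    [0,0,0],
    [0,0,0],
    [0,0,0],
    [0,0,0],
    [0,0,0],
    [0,0,0]
  ]
}}

```text
time_s: 6.1
position: [0.4896, -0.0033, 0.1983]
tcp_rot: [[-0.924, -0.38, -0.037], [-0.38, 0.925, -0.01], [0.038, 0.005, -0.999]]
force: [-0.7, -0.5, 0.2]
opening: 0.551
```

Run:
```python
from h import *
from rig import capture
s=bot.read_state();print(s['time_s'],s['position'],s['force'],s['opening'])
a=capture("wrist")[:,:,::-1]
cv2.imwrite(f"pics/w5.png",cv2.resize(a,None,fx=1.5,fy=1.5,interpolation=cv2.INTER_CUBIC))
W=get_calibration("wrist");p0,R0=s['position'],s['tcp_rot']
w=.0435*s['opening']
for z in (0,-.019,-.04): print(z,[proj(W,p0+R0@np.array((0,y,z)))*1.5 for y in (-w,w)])
```

```text
6.1 [ 0.4896 -0.0033  0.1983] [-0.667  -0.4589  0.235 ] 0.5506921198541475
0 [array([341.1105, 316.8291]), array([433.5278, 316.8334])]
-0.019 [array([336.7612, 330.6892]), array([437.6504, 330.6952])]
-0.04 [array([330.9359, 349.2826]), array([443.1724, 349.2917])]
```

View pics/w5.png

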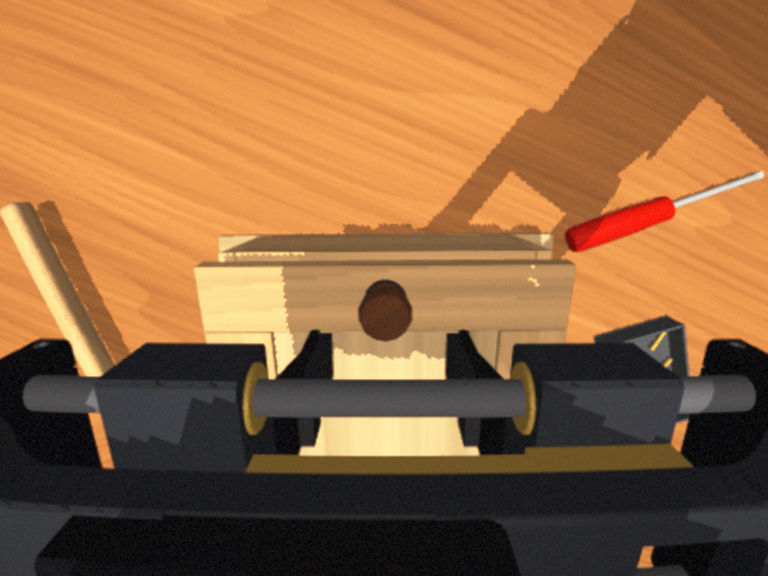

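```bash
python3 edge.py 130 177 382.5 175.5
python3 - <<'E'
from h import *
s=bot.read_state();W=get_calibration("wrist");p0,R0=s['position'],s['tcp_rot']
for z in (-.010,-0.002,.005):
    o,d=ray(W,(385/1.5,312/1.5));o=R0.T@(o-p0);d=R0.T@d;print(o+d*(z-o[2])/d[2])
p,R=pose(9.8,.2395,.014+.026);print('knobhead tool',R0.T@(p-p0))
p,R=pose(9.8,.2395,.014);print('face',rel(p,R,p0,R0))
E
```

```text
x -0.2552965795294976 z 0.03573858584332555 r 0.25778593840149977 door ang 4.908964294487959 tool [  15.6978 -121.7562   50.7888]
x -0.25624050216837463 z 0.035557984653877925 r 0.2586958933267906 door ang 4.840367832005562 tool [ 16.8592 118.2354  52.1111]
[ 0.0064 -0.001  -0.01  ]
[ 0.0035 -0.0011 -0.002 ]
[ 0.001  -0.0012  0.005 ]
knobhead tool [-0.0086 -0.0018  0.006 ]
face (array([-5.1, -1.9, 31.7]), array([ 0.27,  7.65, -0.04]))
```

```bash
python3 - <<'E'
from h import *
s=bot.read_state();W=get_calibration("wrist");p0,R0=s['position'],s['tcp_rot']
T0=np.eye(4);T0[:3,:3]=R0;T0[:3,3]=p0
C=W['camera_from_world']@T0   # camera_from_tool
np.save("cft.npy",C);print(C)
# w4 pose
T4=np.eye(4);T4[:3,:3]=np.array([[-0.924,-0.381,-0.031],[-0.381,0.925,-0.011],[0.033,0.002,-0.999]]);T4[:3,3]=[.4897,-.0042,.1346]
W4=dict(W);W4['camera_from_world']=C@np.linalg.inv(T4)
r,yc,n=axes(0);xc=-r
for nm,WW,c in (('w4rim',W4,(120,180,395,180)),('w4door',W4,(73,206,441,204)),('w4doorb',W4,(76,226,440,222))):
    o,a=ray(WW,c[:2]);_,b=ray(WW,c[2:])
    sol=np.linalg.lstsq(np.column_stack([a,-b]),-.24*yc,rcond=None)[0]
    for t,d in zip(sol,(a,b)):
        Y=o+t*d-PAR['H'];print(nm,Y@xc,Y@yc,Y[2])
E
python3 - <<'E'
import sys;sys.path.insert(0,'.')
import os;os.chdir('.')
from h import *
from rig import capture
s=bot.read_state();print(s['time_s'],s['position'],s['force'],s['opening'])
cv2.imwrite("pics/w6.png",cv2.resize(capture("wrist")[130:300,80:440,::-1],None,fx=2.2,fy=2.2,interpolation=cv2.INTER_CUBIC))
E
```

```text
[[ 0.0002  1.     -0.0002 -0.0007]
 [-0.9605  0.0001 -0.2784  0.0154]
 [-0.2784  0.0003  0.9605  0.216 ]
 [ 0.      0.      0.      1.    ]]
w4rim -0.25683932132514486 -0.119514267305386 -0.005776118077050987
w4rim -0.2567938353938653 0.12048572369378839 -0.0057665667356424505
w4door -0.2534450206316933 -0.11962226686797865 0.059971846346473276
w4door -0.254625892391386 0.12037137129781136 0.059608058462373034
w4doorb -0.2401533940988918 -0.1188624612515043 0.06152384964508546
w4doorb -0.2425117897380795 0.12111090177861682 0.06061273315867087
6.15 [ 0.4897 -0.0034  0.1985] [ 0.0545 -0.3213  0.339 ] 0.5228683922582088
```

View pics/w6.png

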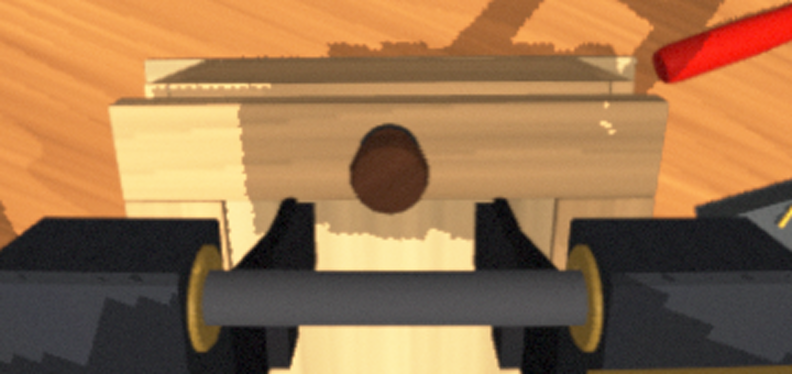

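Compared against the cabinet rim, the wrist calibration is right, and the door is now at rest near 5°. I'll come down with the fingers at 48 mm opening straddling the knob, slowly and feeling for contact.

Run:
```python
from h import *
s=bot.read_state();W=get_calibration("wrist");p0,R0=s['position'],s['tcp_rot']
o,d=ray(W,(80+390/2.2,130+170/2.2));o=R0.T@(o-p0);d=R0.T@d
for z in (.015,.02,.025): print(o+d*(z-o[2])/d[2])
for th in (4.9,0):
  p,R=pose(th,.2395,.014+.026);print('knobhead tool',R0.T@(p-p0)*1e3)
  p,R=pose(th,.2395,.014);print('face',rel(p,R,p0,R0))
```

```text
[-0.0019 -0.0007  0.015 ]
[-0.0037 -0.0008  0.02  ]
[-0.0054 -0.0008  0.025 ]
knobhead tool [-3.2763 -1.8029 26.186 ]
face (array([-2. , -1.9, 52.2]), array([ 0.25,  2.77, -0.05]))
knobhead tool [ 0.257  -1.8963 46.6426]
face (array([-0.7, -2. , 72.6]), array([ 0.25, -2.13, -0.06]))
```

{"fn": "play_rows", "kwargs": {
  "fingers": [130,130,130,130,130,130],
  "linear": [
    [-2,-1.3,10],
    [-2,-1.3,20],
    [-2,-1.3,30],
    [-2,-1.3,38],
    [-2,-1.3,42],
    [-2,-1.3,42]
  ],
  "rot": [
    [0,0,0],
    [0,0,0],
    [0,0,0],
    [0,0,0],
    [0,0,0],
    [0,0,0]
  ]
}}

```text
time_s: 6.8
position: [0.4904, -0.0043, 0.1563]
tcp_rot: [[-0.924, -0.38, -0.037], [-0.38, 0.925, -0.01], [0.038, 0.005, -0.999]]
force: [0.5, 0.4, -0.2]
opening: 0.492
```

```bash
cat > look.py <<'E'
from h import *
from rig import capture
import sys
s=bot.read_state();print(s['time_s'],s['position'],s['force'],s['moment'],s['opening'])
cv2.imwrite(f"pics/{sys.argv[1]}.png",cv2.resize(capture("wrist")[130:310,60:460,::-1],None,fx=2,fy=2,interpolation=cv2.INTER_CUBIC))
E
python3 look.py w7
```

```text
6.8 [ 0.4904 -0.0043  0.1563] [ 0.5118  0.3974 -0.2438] [ 0.0599  0.0107 -0.0353] 0.491937237524136
```

View pics/w7.png

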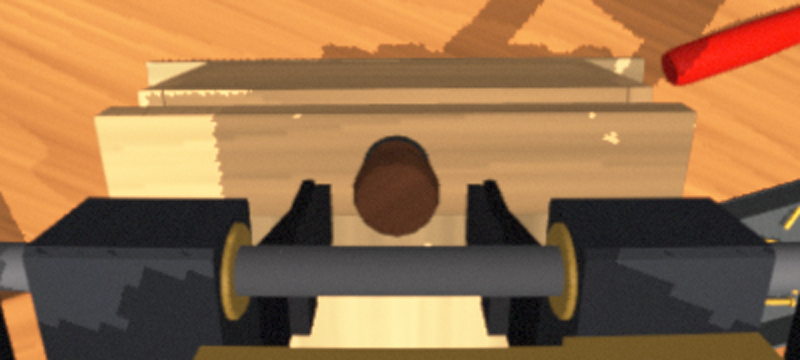

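```bash
python3 edge.py 107.5 186 408.5 184.5; python3 edge.py 107.5 183 408.5 181.5
```

```text
x -0.25590865856681505 z 0.03834437032489217 r 0.25876540005394694 door ang 5.461584531822108 tool [  18.7154 -119.8721    6.6737]
x -0.2566363359238825 z 0.03817970612819603 r 0.2594607848528777 door ang 5.401812347985421 tool [ 19.6553 120.1221   7.8278]
x -0.25822592666550903 z 0.03776871715624412 r 0.260973380247659 door ang 5.261209477023488 tool [  21.0101 -119.8741    7.3338]
x -0.25896399342557386 z 0.037610204437678554 r 0.2616808693213255 door ang 5.203480614064874 tool [ 21.9605 120.1201   8.4821]
```

{"fn": "play_rows", "kwargs": {
  "fingers": [130,130,130,130,130,130],
  "linear": [
    [0,0,2],
    [0,0,4],
    [0,0,6],
    [0,0,8],
    [0,0,10],
    [0,0,10]
  ],
  "rot": [
    [0,0,0],
    [0,0,0],
    [0,0,0],
    [0,0,0],
    [0,0,0],
    [0,0,0]
  ]
}}

```text
time_s: 7.45
position: [0.4904, -0.0044, 0.1469]
tcp_rot: [[-0.924, -0.38, -0.035], [-0.38, 0.925, -0.01], [0.037, 0.004, -0.999]]
force: [0.0, -0.5, -0.5]
opening: 0.491
```

```bash
python3 look.py w8
```

```text
7.45 [ 0.4904 -0.0044  0.1469] [ 0.038  -0.4568 -0.4514] [0.0473 0.039  0.0824] 0.49116414271837167
```

View pics/w8.png

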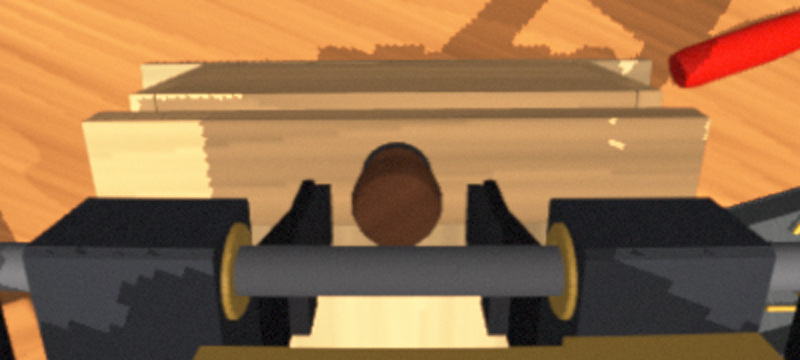

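{"fn": "play_rows", "kwargs": {
  "fingers": [130,130,130,130,130,130],
  "linear": [
    [0,0,3],
    [0,0,6],
    [0,0,9],
    [0,0,12],
    [0,0,15],
    [0,0,15]
  ],
  "rot": [
    [0,0,0],
    [0,0,0],
    [0,0,0],
    [0,0,0],
    [0,0,0],
    [0,0,0]
  ]
}}

```text
time_s: 8.1
position: [0.4898, -0.0045, 0.1317]
tcp_rot: [[-0.924, -0.38, -0.036], [-0.38, 0.925, -0.01], [0.037, 0.004, -0.999]]
force: [-0.7, -0.5, 0.6]
opening: 0.492
```

```bash
python3 look.py w9
```

```text
8.1 [ 0.4898 -0.0045  0.1317] [-0.7278 -0.5131  0.6041] [ 0.0522 -0.0239 -0.0098] 0.4923764478599446
```

View pics/w9.png

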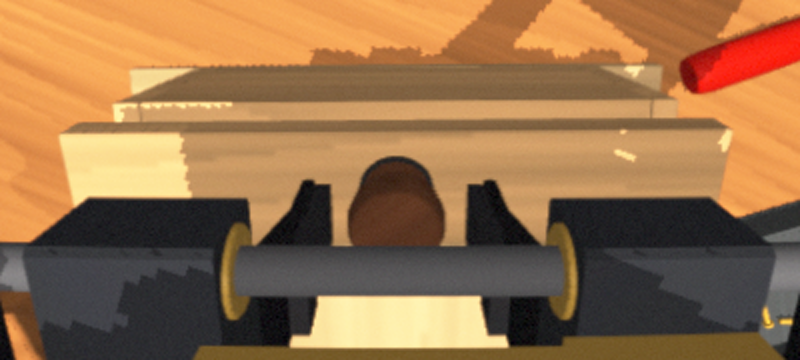

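```bash
python3 edge.py 90 196 426 192;python3 - <<'E'
from h import *
from rig import capture
cv2.imwrite("pics/top9.png",cv2.resize(capture("top")[100:280,120:350,::-1],None,fx=3,fy=3,interpolation=cv2.INTER_CUBIC))
E
```

```text
x -0.25524838745043343 z 0.03822636020990207 r 0.2580949319745426 door ang 5.457396149749695 tool [  18.0273 -119.7481  -18.1809]
x -0.2575549027430215 z 0.03762589083757571 r 0.26028875424860065 door ang 5.251477703723351 tool [ 20.5252 120.2214 -16.5355]
```

View pics/top9.png

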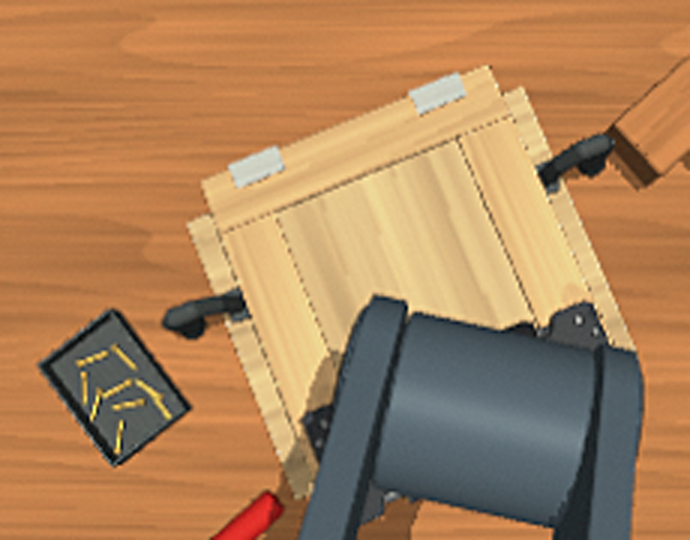

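{"fn": "play_rows", "kwargs": {
  "fingers": [130,130,130,130,130,130],
  "linear": [
    [0,0,3],
    [0,0,6],
    [0,0,9],
    [0,0,12],
    [0,0,12],
    [0,0,12]
  ],
  "rot": [
    [0,0,0],
    [0,0,0],
    [0,0,0],
    [0,0,0],
    [0,0,0],
    [0,0,0]
  ]
}}

```text
time_s: 8.8
position: [0.4897, -0.0047, 0.12]
tcp_rot: [[-0.924, -0.38, -0.035], [-0.38, 0.925, -0.01], [0.036, 0.004, -0.999]]
force: [-0.1, -0.3, -0.3]
opening: 0.493
```

```bash
python3 look.py w10
```

```text
8.8 [ 0.4897 -0.0047  0.12  ] [-0.0548 -0.2507 -0.2881] [0.0166 0.0007 0.0274] 0.4932754412980304
```

View pics/w10.png

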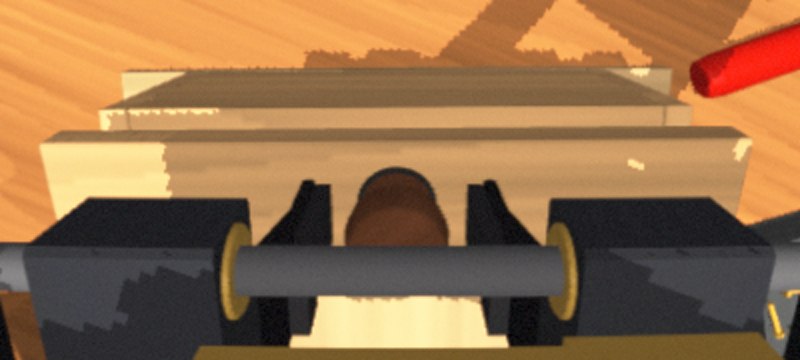

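{"fn": "play_rows", "kwargs": {
  "fingers": [130,130,130,130,130],
  "linear": [
    [0,0,2],
    [0,0,4],
    [0,0,6],
    [0,0,8],
    [0,0,8]
  ],
  "rot": [
    [0,0,0],
    [0,0,0],
    [0,0,0],
    [0,0,0],
    [0,0,0]
  ]
}}

```text
time_s: 9.35
position: [0.4892, -0.0048, 0.1118]
tcp_rot: [[-0.924, -0.38, -0.035], [-0.38, 0.925, -0.01], [0.037, 0.004, -0.999]]
force: [0.3, -0.2, 0.5]
opening: 0.486
```

```bash
python3 look.py w11
```

```text
9.35 [ 0.4892 -0.0048  0.1118] [ 0.2653 -0.1672  0.5476] [0.0118 0.0232 0.0364] 0.4859700405750282
```

View pics/w11.png

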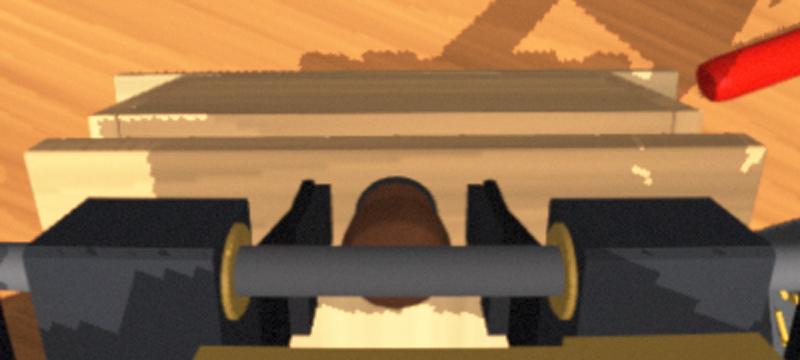

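{"fn": "play_rows", "kwargs": {
  "fingers": [130,130,130,130,130],
  "linear": [
    [0,0,2],
    [0,0,4],
    [0,0,6],
    [0,0,7],
    [0,0,7]
  ],
  "rot": [
    [0,0,0],
    [0,0,0],
    [0,0,0],
    [0,0,0],
    [0,0,0]
  ]
}}

```text
time_s: 9.9
position: [0.489, -0.0051, 0.1051]
tcp_rot: [[-0.924, -0.38, -0.035], [-0.38, 0.925, -0.011], [0.037, 0.003, -0.999]]
force: [-1.1, -0.6, 3.2]
opening: 0.487
```

```bash
python3 look.py w12
```

```text
9.9 [ 0.489  -0.0051  0.1051] [-1.0845 -0.6344  3.1533] [-0.2391  0.2348 -0.0284] 0.4865090314959714
```

View pics/w12.png

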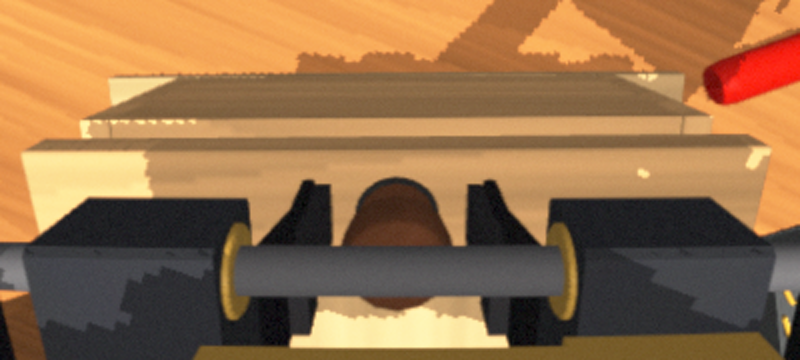

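Contact: 3.2 N upward with the door face about 39 mm behind the nominal TCP, so that is where this gripper really touches. I'll press down in steps through the catch.

{"fn": "play_rows", "kwargs": {
  "fingers": [130,130,130,130,130,130],
  "linear": [
    [0,0,2],
    [0,0,4],
    [0,0,6],
    [0,0,8],
    [0,0,10],
    [0,0,10]
  ],
  "rot": [
    [0,-0.5,0],
    [0,-1,0],
    [0,-1.5,0],
    [0,-2,0],
    [0,-2,0],
    [0,-2,0]
  ]
}}

```text
time_s: 10.55
position: [0.4884, -0.0048, 0.0946]
tcp_rot: [[-0.925, -0.38, -0.004], [-0.38, 0.925, 0.003], [0.002, 0.005, -1.0]]
force: [-0.1, -0.1, 0.3]
opening: 0.488
```

```bash
python3 look.py w13
```

```text
10.55 [ 0.4884 -0.0048  0.0946] [-0.0717 -0.0759  0.3479] [ 0.0689  0.006  -0.0086] 0.4876244031003267
```

View pics/w13.png

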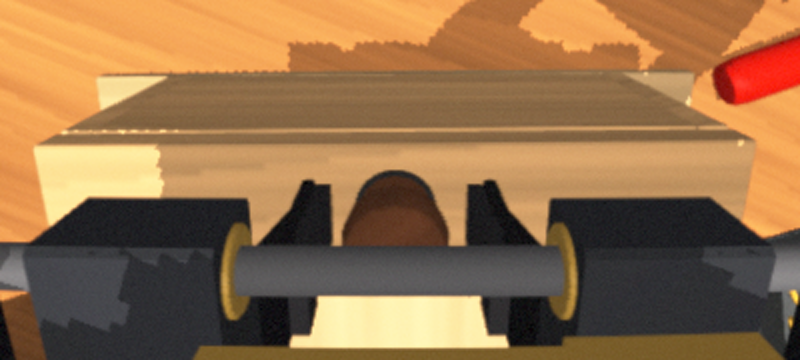

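```bash
python3 edge.py 77.5 202 436.5 199; python3 edge.py 77.5 204 437 201
```

```text
x -0.2572199599545046 z 0.014038582870805685 r 0.25760277484533706 door ang 0.06399672837867065 tool [  17.9742 -120.3821  -31.8013]
x -0.2585825517858643 z 0.013596958993467925 r 0.2589397871744689 door ang -0.05000747895010704 tool [ 19.6172 119.6035 -30.3235]
x -0.25602675715865736 z 0.014672644628188583 r 0.25644685001294754 door ang 0.2199777420967406 tool [  16.7824 -120.2002  -32.4368]
x -0.2573768316822132 z 0.014224017404134995 r 0.2577695795820124 door ang 0.10325273396870793 tool [ 18.4128 119.7854 -30.9521]
```

The door has snapped shut, at about 0° (face 31 mm behind the TCP, force about 0). Now I'll press it home.

{"fn": "play_rows", "kwargs": {
  "fingers": [130,130,130,130,130,130],
  "linear": [
    [0,0,3],
    [0,0,6],
    [0,0,7],
    [0,0,8],
    [0,0,9],
    [0,0,9]
  ],
  "rot": [
    [0,0,0],
    [0,0,0],
    [0,0,0],
    [0,0,0],
    [0,0,0],
    [0,0,0]
  ]
}}

```text
time_s: 11.2
position: [0.4888, -0.0049, 0.0868]
tcp_rot: [[-0.925, -0.38, -0.002], [-0.38, 0.925, 0.003], [0.001, 0.003, -1.0]]
force: [-2.1, 0.4, 5.2]
opening: 0.486
```

{"fn": "play_rows", "kwargs": {
  "fingers": [130,130,130,130,130],
  "linear": [
    [0,0,0.5],
    [0,0,1],
    [0,0,1.5],
    [0,0,2],
    [0,0,2]
  ],
  "rot": [
    [0,0,0],
    [0,0,0],
    [0,0,0],
    [0,0,0],
    [0,0,0]
  ]
}}

```text
time_s: 11.7
position: [0.4889, -0.005, 0.0866]
tcp_rot: [[-0.925, -0.38, -0.001], [-0.38, 0.925, 0.002], [0.0, 0.003, -1.0]]
force: [-5.5, 0.7, 20.2]
opening: 0.491
```

```bash
python3 look.py w14
```

```text
11.7 [ 0.4889 -0.005   0.0866] [-5.5269  0.654  20.2496] [-0.0631  0.7923 -0.0349] 0.49093673301766777
```

View pics/w14.png

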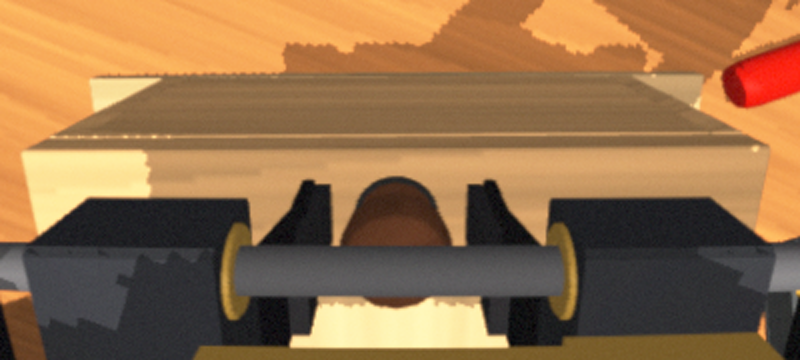

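It is pressed home at about 20 N, firm at z 0.0866. I'll ease off, raise the tips about 3 mm off the face and grip the knob.

{"fn": "play_rows", "kwargs": {
  "fingers": [130,130,130,255,255,255,255,255,255,255,255,255],
  "linear": [
    [0,0,-2],
    [0,0,-4],
    [0,0,-6],
    [0,0,-6],
    [0,0,-6],
    [0,0,-6],
    [0,0,-6],
    [0,0,-6],
    [0,0,-6],
    [0,0,-6],
    [0,0,-6],
    [0,0,-6]
  ],
  "rot": [
    [0,0,0],
    [0,0,0],
    [0,0,0],
    [0,0,0],
    [0,0,0],
    [0,0,0],
    [0,0,0],
    [0,0,0],
    [0,0,0],
    [0,0,0],
    [0,0,0],
    [0,0,0]
  ]
}}

```text
time_s: 12.95
position: [0.4891, -0.0056, 0.0901]
tcp_rot: [[-0.925, -0.38, -0.002], [-0.38, 0.925, 0.002], [0.001, 0.003, -1.0]]
force: [0.6, -5.0, -1.4]
opening: 0.346
```

```bash
python3 look.py w15
```

```text
12.95 [ 0.4891 -0.0056  0.0901] [ 0.5632 -5.0441 -1.3867] [-0.7777 -0.026  -0.0833] 0.3464735455672092
```

View pics/w15.png

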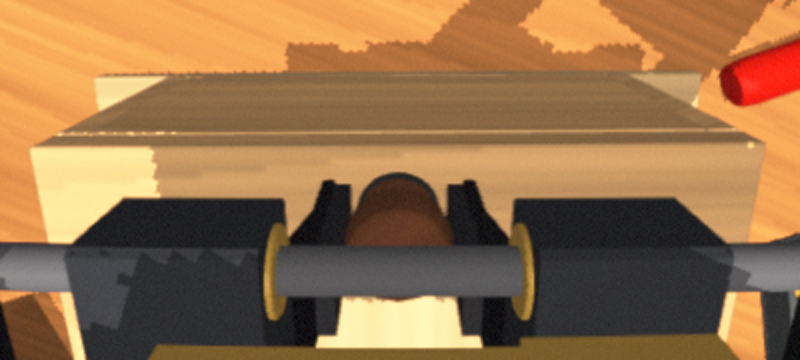

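The knob is gripped (opening 30 mm) with a small sideways load. I'll take that out and start pulling up gently.

{"fn": "play_rows", "kwargs": {
  "fingers": [255,255,255,255,255,255],
  "linear": [
    [0,-0.3,0],
    [0,-0.7,0],
    [0,-0.7,-0.3],
    [0,-0.7,-0.6],
    [0,-0.7,-0.6],
    [0,-0.7,-0.6]
  ],
  "rot": [
    [0,0,0],
    [0,0,0],
    [0,0,0],
    [0,0,0],
    [0,0,0],
    [0,0,0]
  ]
}}

```text
time_s: 13.6
position: [0.4892, -0.0055, 0.0907]
tcp_rot: [[-0.925, -0.38, -0.002], [-0.38, 0.925, 0.003], [0.001, 0.004, -1.0]]
force: [1.3, -3.3, -4.9]
opening: 0.346
```

{"fn": "play_rows", "kwargs": {
  "fingers": [255,255,255,255],
  "linear": [
    [0,-0.2,-0.3],
    [0,-0.4,-0.6],
    [0,-0.4,-0.8],
    [0,-0.4,-0.8]
  ],
  "rot": [
    [0,0,0],
    [0,0,0],
    [0,0,0],
    [0,0,0]
  ]
}}

```text
time_s: 14.0
position: [0.4893, -0.0056, 0.0916]
tcp_rot: [[-0.925, -0.38, -0.002], [-0.38, 0.925, 0.004], [0.001, 0.004, -1.0]]
force: [1.9, 0.7, -5.3]
opening: 0.346
```

Lifting freely (about 5 N), with the sideways load gone. I'll continue in small steps.

{"fn": "play_rows", "kwargs": {
  "fingers": [255,255,255,255],
  "linear": [
    [0,0,-0.3],
    [0,0,-0.6],
    [0,0,-0.8],
    [0,0,-0.8]
  ],
  "rot": [
    [0,0,0],
    [0,0,0],
    [0,0,0],
    [0,0,0]
  ]
}}

```text
time_s: 14.4
position: [0.4894, -0.0056, 0.0924]
tcp_rot: [[-0.925, -0.38, -0.002], [-0.38, 0.925, 0.004], [0.001, 0.004, -1.0]]
force: [1.9, 2.4, -4.0]
opening: 0.345
```

{"fn": "play_rows", "kwargs": {
  "fingers": [255,255,255,255],
  "linear": [
    [0,0,-0.3],
    [0,0,-0.6],
    [0,0,-0.8],
    [0,0,-0.8]
  ],
  "rot": [
    [0,0,0],
    [0,0,0],
    [0,0,0],
    [0,0,0]
  ]
}}

```text
time_s: 14.8
position: [0.4895, -0.0056, 0.0932]
tcp_rot: [[-0.925, -0.38, -0.002], [-0.38, 0.925, 0.004], [0.001, 0.004, -1.0]]
force: [4.4, 4.3, -5.9]
opening: 0.348
```

{"fn": "play_rows", "kwargs": {
  "fingers": [255,255,255,255],
  "linear": [
    [0,0.2,-0.2],
    [0,0.3,-0.4],
    [0,0.3,-0.6],
    [0,0.3,-0.6]
  ],
  "rot": [
    [0,0.3,0],
    [0,0.6,0],
    [0,0.7,0],
    [0,0.7,0]
  ]
}}

```text
time_s: 15.2
position: [0.4888, -0.0058, 0.0935]
tcp_rot: [[-0.925, -0.38, -0.015], [-0.38, 0.925, -0.002], [0.014, 0.004, -1.0]]
force: [2.1, 1.6, -8.2]
opening: 0.341
```

{"fn": "play_rows", "kwargs": {
  "fingers": [255,255,255],
  "linear": [
    [0,0,-0.2],
    [0,0,-0.4],
    [0,0,-0.4]
  ],
  "rot": [
    [0,0,0],
    [0,0,0],
    [0,0,0]
  ]
}}

```text
time_s: 15.5
position: [0.4888, -0.0058, 0.0939]
tcp_rot: [[-0.925, -0.38, -0.014], [-0.38, 0.925, -0.002], [0.014, 0.004, -1.0]]
force: [3.0, 1.0, -9.9]
opening: 0.347
```

{"fn": "play_rows", "kwargs": {
  "fingers": [255,255,255],
  "linear": [
    [-0.2,0,-0.2],
    [-0.2,0,-0.4],
    [-0.2,0,-0.4]
  ],
  "rot": [
    [0,0,0],
    [0,0,0],
    [0,0,0]
  ]
}}

```text
time_s: 15.8
position: [0.4888, -0.0057, 0.0942]
tcp_rot: [[-0.925, -0.38, -0.015], [-0.38, 0.925, -0.002], [0.014, 0.004, -1.0]]
force: [2.5, 1.4, -12.8]
opening: 0.348
```

{"fn": "play_rows", "kwargs": {
  "fingers": [255,255,255,255],
  "linear": [
    [0,0,0],
    [0,0,0],
    [0,0,0],
    [0,0,0]
  ],
  "rot": [
    [0,0,0],
    [0,0,0],
    [0,0,0],
    [0,0,0]
  ]
}}

```text
time_s: 16.2
position: [0.4889, -0.0057, 0.0944]
tcp_rot: [[-0.925, -0.38, -0.015], [-0.38, 0.925, -0.002], [0.014, 0.004, -1.0]]
force: [1.5, -0.2, -14.4]
opening: 0.34
```

```bash
python3 look.py w16
```

```text
16.2 [ 0.4889 -0.0057  0.0944] [  1.4501  -0.2    -14.4436] [-0.0378 -0.2434 -0.0155] 0.339921201178424
```

View pics/w16.png

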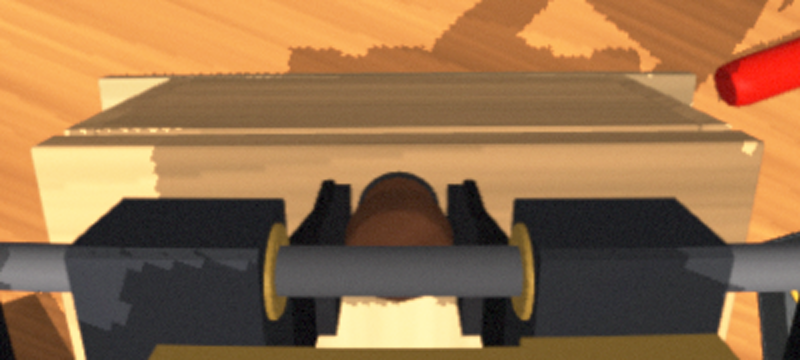

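{"fn": "play_rows", "kwargs": {
  "fingers": [255,255,255],
  "linear": [
    [0,0,0.3],
    [0,0,0.3],
    [0,0,0.3]
  ],
  "rot": [
    [0,0,0],
    [0,0,0],
    [0,0,0]
  ]
}}

```text
time_s: 16.55
position: [0.489, -0.0057, 0.0943]
tcp_rot: [[-0.925, -0.38, -0.014], [-0.38, 0.925, -0.002], [0.014, 0.004, -1.0]]
force: [0.5, -1.5, -11.4]
opening: 0.341
```

{"fn": "play_rows", "kwargs": {
  "fingers": [255,255,255],
  "linear": [
    [0,0,-0.05],
    [0,0,-0.05],
    [0,0,-0.05]
  ],
  "rot": [
    [0,0,0],
    [0,0,0],
    [0,0,0]
  ]
}}

```text
time_s: 16.85
position: [0.489, -0.0057, 0.0943]
tcp_rot: [[-0.925, -0.38, -0.015], [-0.38, 0.925, -0.002], [0.014, 0.004, -1.0]]
force: [-0.3, -1.8, -11.2]
opening: 0.347
```

{"fn": "play_rows", "kwargs": {
  "fingers": [255,255,255,255],
  "linear": [
    [0,0,-0.1],
    [0,0,-0.1],
    [0,0,-0.1],
    [0,0,-0.1]
  ],
  "rot": [
    [0,0,0],
    [0,0,0],
    [0,0,0],
    [0,0,0]
  ]
}}

```text
time_s: 17.25
position: [0.489, -0.0057, 0.0943]
tcp_rot: [[-0.925, -0.38, -0.015], [-0.38, 0.925, -0.002], [0.014, 0.004, -1.0]]
force: [-1.1, -2.1, -12.8]
opening: 0.345
```

{"fn": "play_rows", "kwargs": {
  "fingers": [255,255,255,255,255],
  "linear": [
    [0,0,0],
    [0,0,0],
    [0,0,0],
    [0,0,0],
    [0,0,0]
  ],
  "rot": [
    [0,0,0],
    [0,0,0],
    [0,0,0],
    [0,0,0],
    [0,0,0]
  ]
}}

```text
time_s: 17.75
position: [0.489, -0.0057, 0.0943]
tcp_rot: [[-0.925, -0.38, -0.014], [-0.38, 0.925, -0.002], [0.014, 0.004, -1.0]]
force: [-1.9, -1.5, -12.2]
opening: 0.347
```

{"fn": "play_rows", "kwargs": {
  "fingers": [255,255,255,255,255,255,255],
  "linear": [
    [0,0,0],
    [0,0,0],
    [0,0,0],
    [0,0,0],
    [0,0,0],
    [0,0,0],
    [0,0,0]
  ],
  "rot": [
    [0,0,0],
    [0,0,0],
    [0,0,0],
    [0,0,0],
    [0,0,0],
    [0,0,0],
    [0,0,0]
  ]
}}

```text
time_s: 18.45
position: [0.4891, -0.0057, 0.0943]
tcp_rot: [[-0.925, -0.38, -0.014], [-0.38, 0.925, -0.002], [0.014, 0.004, -1.0]]
force: [-2.0, -3.1, -11.9]
opening: 0.347
```

{"fn": "play_rows", "kwargs": {
  "fingers": [255,255,255,255,255,255,255],
  "linear": [
    [0,0,0],
    [0,0,0],
    [0,0,0],
    [0,0,0],
    [0,0,0],
    [0,0,0],
    [0,0,0]
  ],
  "rot": [
    [0,0,0],
    [0,0,0],
    [0,0,0],
    [0,0,0],
    [0,0,0],
    [0,0,0],
    [0,0,0]
  ]
}}

```text
time_s: 19.15
position: [0.4891, -0.0056, 0.0944]
tcp_rot: [[-0.925, -0.38, -0.014], [-0.38, 0.925, -0.002], [0.014, 0.004, -1.0]]
force: [-3.4, -3.0, -12.4]
opening: 0.343
```

Run:
```python
from h import *
for i in range(3):
    s=bot.read_state();print(s['time_s'],s['force'],s['position'])
```

```text
19.15 [ -3.4167  -2.9801 -12.4115] [ 0.4891 -0.0056  0.0944]
19.15 [ -3.4167  -2.9801 -12.4115] [ 0.4891 -0.0056  0.0944]
19.15 [ -3.4167  -2.9801 -12.4115] [ 0.4891 -0.0056  0.0944]
```

{"fn": "play_rows", "kwargs": {
  "fingers": [255,255,255,255,255,255],
  "linear": [
    [0,0,0],
    [0,0,0],
    [0,0,0],
    [0,0,0],
    [0,0,0],
    [0,0,0]
  ],
  "rot": [
    [0,0,0],
    [0,0,0],
    [0,0,0],
    [0,0,0],
    [0,0,0],
    [0,0,0]
  ]
}}

```text
time_s: 19.75
position: [0.4891, -0.0056, 0.0944]
tcp_rot: [[-0.925, -0.38, -0.014], [-0.38, 0.925, -0.002], [0.014, 0.004, -1.0]]
force: [-4.1, -2.6, -12.1]
opening: 0.347
```

I held 12 N for over 2.5 s (readings 11.9–12.8 N) and the catch kept hold. Now I'll press home again.

{"fn": "play_rows", "kwargs": {
  "fingers": [255,255,255,255,255,255,255,255],
  "linear": [
    [0,0,0.7],
    [0,0,1.4],
    [0,0,2.1],
    [0,0,2.8],
    [0,0,3.5],
    [0,0,4.2],
    [0,0,5],
    [0,0,5]
  ],
  "rot": [
    [0,-0.2,0],
    [0,-0.4,0],
    [0,-0.6,0],
    [0,-0.7,0],
    [0,-0.7,0],
    [0,-0.7,0],
    [0,-0.7,0],
    [0,-0.7,0]
  ]
}}

```text
time_s: 20.55
position: [0.4895, -0.0056, 0.0909]
tcp_rot: [[-0.925, -0.38, -0.001], [-0.38, 0.925, 0.003], [0.0, 0.003, -1.0]]
force: [-6.7, -2.5, 0.1]
opening: 0.344
```

{"fn": "play_rows", "kwargs": {
  "fingers": [255,255,255,255,255,255],
  "linear": [
    [0.3,0,0.5],
    [0.6,0,1],
    [0.6,0,1.5],
    [0.6,0,2],
    [0.6,0,2.3],
    [0.6,0,2.3]
  ],
  "rot": [
    [0,0,0],
    [0,0,0],
    [0,0,0],
    [0,0,0],
    [0,0,0],
    [0,0,0]
  ]
}}

```text
time_s: 21.15
position: [0.4895, -0.0056, 0.0898]
tcp_rot: [[-0.925, -0.38, -0.0], [-0.38, 0.925, 0.003], [-0.001, 0.003, -1.0]]
force: [-8.0, -1.7, 8.4]
opening: 0.343
```

{"fn": "play_rows", "kwargs": {
  "fingers": [255,255,255,255,255,255],
  "linear": [
    [0.4,0,0.5],
    [0.8,0,1],
    [0.8,0,1.5],
    [0.8,0,1.5],
    [0.8,0,1.5],
    [0.8,0,1.5]
  ],
  "rot": [
    [0,0,0],
    [0,0,0],
    [0,0,0],
    [0,0,0],
    [0,0,0],
    [0,0,0]
  ]
}}

```text
time_s: 21.75
position: [0.4896, -0.0057, 0.0896]
tcp_rot: [[-0.925, -0.38, 0.002], [-0.38, 0.925, 0.003], [-0.003, 0.002, -1.0]]
force: [-8.8, 0.8, 17.8]
opening: 0.343
```

{"fn": "play_rows", "kwargs": {
  "fingers": [255,255,130,130,130,130,130],
  "linear": [
    [0,0,-0.5],
    [0,0,-1],
    [0,0,-1],
    [0,0,-1],
    [0,0,-1],
    [0,0,-1],
    [0,0,-1]
  ],
  "rot": [
    [0,0,0],
    [0,0,0],
    [0,0,0],
    [0,0,0],
    [0,0,0],
    [0,0,0],
    [0,0,0]
  ]
}}

```text
time_s: 22.45
position: [0.489, -0.0063, 0.0869]
tcp_rot: [[-0.925, -0.38, -0.001], [-0.38, 0.925, 0.003], [-0.0, 0.003, -1.0]]
force: [-0.2, 1.1, 2.6]
opening: 0.49
```

Released. One more press with the open fingers, then retreat.

{"fn": "play_rows", "kwargs": {
  "fingers": [130,130,130,130,130,130],
  "linear": [
    [0,0,0.5],
    [0,0,1],
    [0,0,1.5],
    [0,0,2],
    [0,0,2.2],
    [0,0,2.2]
  ],
  "rot": [
    [0,0,0],
    [0,0,0],
    [0,0,0],
    [0,0,0],
    [0,0,0],
    [0,0,0]
  ]
}}

```text
time_s: 23.05
position: [0.4891, -0.0062, 0.0866]
tcp_rot: [[-0.925, -0.38, 0.0], [-0.38, 0.925, 0.002], [-0.001, 0.002, -1.0]]
force: [-3.0, 1.2, 18.6]
opening: 0.487
```

{"fn": "play_rows", "kwargs": {
  "fingers": [130,130,130,130,130,130,130,130,130],
  "linear": [
    [0,0,-2],
    [0,0,-4],
    [0,0,-8],
    [0,0,-15],
    [0,0,-30],
    [0,0,-55],
    [0,0,-85],
    [0,0,-120],
    [0,0,-120]
  ],
  "rot": [
    [0,0,0],
    [0,0,0],
    [0,0,0],
    [0,0,0],
    [0,0,0],
    [0,0,0],
    [0,0,0],
    [0,0,0],
    [0,0,0]
  ]
}}

```text
time_s: 23.95
position: [0.4918, -0.0073, 0.2089]
tcp_rot: [[-0.925, -0.38, 0.008], [-0.38, 0.925, 0.0], [-0.007, -0.003, -1.0]]
force: [0.8, 0.4, 0.6]
opening: 0.49
```

Run:
```python
from h import *
from rig import capture
s=bot.read_state();print(s['time_s'],s['position'],s['force'],s['opening'])
W=get_calibration("wrist")
cv2.imwrite("pics/w20.png",cv2.resize(capture("wrist")[:,:,::-1],None,fx=1.5,fy=1.5,interpolation=cv2.INTER_CUBIC))
r,yc,n=axes(0)
for th in (0,1):
  r,yc,n=axes(th)
  for y in (-.12,.12): print(th,[proj(W,PAR['H']+a*r+.014*n+y*yc)*1.5 for a in (.262,.217)], 'in',proj(W,PAR['H']+.262*r+y*yc)*1.5)
```

```text
23.95 [ 0.4918 -0.0073  0.2089] [0.7669 0.4213 0.563 ] 0.49012964860459696
0 [array([220.0572, 241.3142]), array([227.0264, 302.3384])] in [227.4602 237.8595]
0 [array([563.424, 241.239]), array([556.2844, 302.3341])] in [555.8287 237.7825]
1 [array([217.5397, 242.9192]), array([225.132 , 304.3806])] in [225.1194 239.0087]
1 [array([566.007, 242.845]), array([558.2281, 304.3784])] in [558.2304 238.9322]
```

View pics/w20.png

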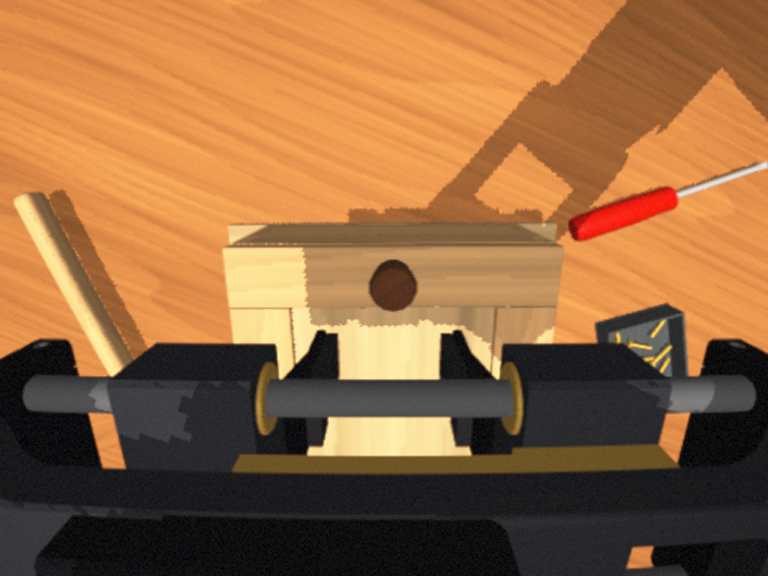

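The door is shut: near corners at (224,246) and (562,246), matching the 0° prediction. The gripper is clear and the screwdriver and tray lie where they were. I'll check the bystanders in the top view and hand in.

Run:
```python
from h import *
from rig import capture
a=cv2.imread("pics/top0.png");b=capture("top")[:,:,::-1]
d=cv2.absdiff(a,b).max(2)
for n,(x0,y0,x1,y1) in dict(tray=(130,200,186,258),driver=(152,262,200,320),mallet=(330,115,410,210)).items():
    print(n,(d[y0:y1,x0:x1]>60).mean())
print(bot.read_state()['force'],bot.hand_in())
```

```text
tray 0.0
driver 0.010057471264367816
mallet 0.0005263157894736842
the job is handed in; nothing more can be done
[ 0.2606  0.3548 -0.3712] None
```

The door is shut and pressed home, and the catch held under the 12 N pull. I handed the job in at about 24 s, with the gripper clear of everything.

- **Closing:** I swung the door down with the fingers astride the knob. The catch snapped, and I pressed the door home at about 20 N.
- **Pull test:** I gripped the knob and lifted it through about 3 mm of free play. I then held a straight-up pull for more than 2.5 s, with readings of 11.9 to 12.8 N and up to 4 N sideways. The highest reading was 14.4 N, just before the steady hold. I only read force at the end of each move, so a brief higher peak would not show.
- **Letting go:** I pressed the door home at 17.8 N, eased off, opened the fingers, pressed once more at 18.6 N and retreated.
- **Last checks:** After the retreat the wrist picture showed the door at about 0°. The force was near zero, and the tray, mallet and screwdriver looked unmoved in the top view.

**What disagreed:**
- The gripper met the door about 39 mm short of the stated fingertip point. I couldn't tell whether the fingertips on the rail or the gripper body on the knob made that contact, so I went by the force readings. No reading passed about 21 N.
- One picture mid-swing put the door about 5° higher than the next one did, after I had backed off. I found no cause for it, and later pictures agreed with each other.

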